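Ball dish: load it, lift it, turn its lip to the catch pot

TASK

Take the orange ball from its tube socket and set it gently in the middle of the aluminium dish on the wooden stand. Then pick up the dish by its black handle, lift it straight up clear of the stand and, once it is up, turn it level about a quarter turn, staying above the stand, until its red pouring lip points at the green open pot (not at the yellow tin); the ball must stay in the middle all the while. Finish there, still holding the dish still and level in the air with nothing else carrying it, and leave the other things where they are.

Things in the scene. Friction and masses are not known exactly. Their poses are not given: they have to be found in the camera images.
- ball: orange nylon ball, 38 mm across, about 35 g, loose; at the start it sits on the rim of the tube socket with its centre 46 mm above the bench. Its origin turns with it: use ball_center
- ball_center (a point): centre of the ball
- ball_socket: fixed upright steel tube, 28 mm outside, 30 mm high, on a 48 mm wide foot, right of and behind the blue vise (0.18 m high, y from -0.16 to 0.04, reaching to x = 0.47) and left of the green drawer cabinet (0.24 m high, from y = -0.33 on, x from 0.49): pass over or round these; origin at the centre of its underside, z up
- dish_stand: fixed wooden stand, 60 mm high: foot 96 mm wide, slim column, flat round head 82 mm wide on which the dish just rests. Origin at the centre of its underside, z up. Green pot and yellow tin stand 140 to 165 mm from it in its +y and -y directions, either way round; the lip starts within 0.25 rad of its +x. The wall shelf overhangs the back of the bench: do not lift higher there than needed
- dish: round aluminium dish, about 0.16 kg, loose, 146 mm across, with a 10 mm high rim; its floor rises 6 degrees from the middle to the rim, so a ball in it rolls to the middle (ball's centre then 27 mm above the dish's origin). Flat underside 80 mm wide. Origin at the centre of the underside, z up, +x toward the red pouring lip, -x along the black handle
- dish_middle (a point): middle of the dish's floor, 8 mm above its origin
- dish_lip (a point): the red pouring lip, 85 mm from the dish's middle in +x, about 25 mm above its origin
- dish_handle (a point): middle of the black handle, 105 mm from the dish's middle in -x and 24 mm above its origin; the handle is a straight bar along the dish's x, 68 mm long, 14 mm thick (along the dish's y) and 20 mm high, free on both sides and below
- catch_pot: green open pot, 72 mm wide, 45 mm high, loose, to be left alone; origin at the centre of its underside. The lip shall point at it
- wax_tin: yellow closed round tin, 68 mm wide, 26 mm high, loose bystander on the other side of the stand; origin at the centre of its underside
- wrench_large: large steel wrench lying on the bench, 237 mm long, 9 mm high, loose bystander
- jar_bolts: glass jar, 66 mm wide, 100 mm high, at the back of the bench, loose bystander
- tape_measure: yellow tape measure, 83 x 36 x 65 mm, right of the vise, loose bystander

How it is judged:
By the outcome, as a careful person would: the job done as asked, in the order asked, and still so for the second after the job is handed in, while the arm keeps its last pose, push and grip.
It also fails if it takes over 64 s, if anything falls off the work surface, if the arm or the gripper's body presses on something with over 40 N, if the wrist force passes 120 N, or if a joint passes its speed limit or range.

ROBOT

A 7-joint arm with a two-finger parallel gripper is mounted at the origin on a cart in front of the work surface, level with it; the furniture and walls round the work are solid. World frame = base frame: x ahead of the robot, y to its left, z up, the work surface at z = 0. Lengths are in m, angles in rad, forces in N, time in s.
With the tool pointing down it reaches from about 0.425 to 0.925 m from the base axis. Payload 6.8 kg.
Tool frame: the origin (TCP) lies on the centre line of the jaws, within the pads' length; the fingertips stand 25 mm ahead of it and the grasp point (between the pads) lies 6 mm ahead of it; z points along the fingers, y is the line along which they close (so a half turn about z gives the same grasp; the last joint's range is limited). The gripper opens to 85 mm and grips with 20 to 120 N. Pads are 22 mm wide; open, the fingers measure 114 mm over their backs; the gripper's body (76 mm by 85 mm) begins 54 mm behind the grasp point. The pads swing forward as they close: fully open they stand 13 mm farther back than shut.
Start: joints at [1.068, 0.477, 0.022, 1.555, -0.011, 1.109, -0.083], TCP at [0.26, -0.623, 0.256] pointing down, gripper open.
Joint ranges: [-2.96, 2.96], [-0.34, 2.1], [-1.41, 1.46], [0.24, 2.44], [-1.37, 4.51], [0.17, 1.92], [-2.96, 2.96]. Speed limits (rad/s): [2.39, 2.39, 3.14, 3.14, 3.14, 3.14, 3.14].

INTERFACE

Orientations are given as a rotation vector (axis times angle).
In Python, from bench import status, imaging, workorder gives the robot as it stands.
- The arm moves only by the tool send_rows, never from a script. Its argument "steps" is a list of rows, each an object of numbers: "dx", "dy", "dz": the shift along the tool's x, y, z in cm; "yaw": the turn about the tool's z in degrees; "gripper": the opening, from 0 (shut) to 1 (fully open). A call has 1 to 5 rows; each row is the pose to reach, as a shift and turn from the pose commanded when the call began, along the tool's axes at that moment; what a row does not reach only later rows make up. A row lasts 1/8 s, in which the tool goes at most 62.5 mm and 10.7 degrees, less where a joint would pass 70% of its speed; a pose out of reach is approached as far as the arm can. A call with a gripper value outside its range is refused whole. The fingers move at their own pace and stop on an object; "force" is the grip in N (left out, the last holds). Time passes only in rows, so rows that repeat a pose let the fingers close. It gives the time, the measured TCP pose, the force, the opening and the grip force at its end, in the units of the state.
- status.get_obs(): the state, without advancing time (a new reading comes with each control period).
- imaging.grab_frame(name): name is "scene" or "side" or "wrist"; returns a dict with "color" (384x512x3 uint8, red, green, blue), "depth" (384x512 float32, m along the optical axis (not along the pixel's ray), 0 where there is no reading), "K" (3x3 intrinsics, pixels), "k1" (the pictures are not rectified: a ray, as slopes to the right and down, at radius r is drawn at 1 + k1 r^2 times it, then the intrinsics apply), "R" (3x3) and "t" (3): a world point X has camera coordinates R X + t. Camera axes: x right, y down, z forward; pixel columns grow to the right and rows downward; lengths in m; the calibration is good to about 2 mm. A picture is of the moment at which its call begins.
- workorder.hand_in(): hands the job in; it is judged then, once.
The state is a dict: "clock": time; "joints": joint angles; "qvel": joint speeds; "tau": joint torques, N m; "tcp_pos": TCP position; "orientation": TCP orientation; "contact_force": force on the tool from outside, world axes, zero at the start; "moment": the same for the moment, N m; "grip_width": finger opening in m; "gripper_force": force on a finger pad.
Only numpy, scipy, OpenCV 4.12 (cv2) and the standard library are available. Lean on these libraries where they do the work, as an engineer would, in place of code of your own. Each camera call takes 0.05 s, during which the arm holds its last target. There are 200 camera calls.

## Working session

There is one attempt and no reset: what is moved stays moved. The work goes in short steps, Python scripts to look and compute and a tool call to move; the robot and the scene stay as the last step left them, time stands still between calls to the robot, and variables do not carry over. Pictures are saved under pics/ and viewed, at most 10 in all, crops included, and the job is handed in when it is done.

Besides the shell and the picture viewer there is one more tool, called after "Call:" as name([rows], argument=value, ...), one row to a line, values as JSON. send_rows: Moves the arm, as the interface text tells. Its arguments: {"type":"object","properties":{"steps":{"type":"array"},"force":{"type":"number"}},"required":["steps"]}

```bash
mkdir -p pics; cat > h.py <<'E'
import numpy as np, cv2
from bench import status, imaging, workorder
def cloud(f):
    K=f["K"];h,w=f["depth"].shape
    v,u=np.mgrid[:h,:w]
    s=rays(f,u.ravel(),v.ravel())
    d=f["depth"].ravel()
    P=np.c_[s*d[:,None],d]
    W=(P-f["t"])@f["R"]
    W[d==0]=np.nan
    return W.reshape(h,w,3)
def rays(f,u,v):
    K=f["K"]
    xd=np.c_[(u-K[0,2])/K[0,0],(v-K[1,2])/K[1,1]].astype(float); s=xd.copy()
    for _ in range(15): s=xd/(1+f["k1"]*(s**2).sum(1,keepdims=True))
    return s
def onplane(f,u,v,z):
    s=rays(f,np.atleast_1d(u),np.atleast_1d(v)); d=np.c_[s,np.ones(len(s))]@f["R"]; c=-f["R"].T@f["t"]
    return c+d*((z-c[2])/d[:,2])[:,None]
def save(f,n): cv2.imwrite("pics/"+n,f["color"][:,:,::-1])
E
python3 - <<'E'
from h import *
a=[imaging.grab_frame(n) for n in("scene","side")]
for f,n in zip(a,("scene","side")):
    print(n,-f["R"].T@f["t"],f["k1"])
    np.save(n+".npy",f,allow_pickle=True)
cv2.imwrite("pics/a.png",cv2.resize(np.hstack([f["color"] for f in a])[:,:,::-1],(800,300),interpolation=cv2.INTER_AREA))
o=status.get_obs();print(o)
E
```

```text
scene [ 0.64699004 -0.82868537  1.49413155] 0.029747831241357887
side [-0.00542565  1.04843837  0.79927322] -0.14849272720268267
{'clock': 0.1, 'joints': array([ 1.06790364,  0.47771791,  0.02231813,  1.55637909, -0.01154805,
        1.10929433, -0.08312158]), 'qvel': array([-0.00067036, -0.00178735, -0.00048995, -0.00181568,  0.001124  ,
       -0.0015387 ,  0.00012962]), 'tau': array([ 4.01970494e-03, -5.97762394e+01,  1.61338180e+00, -2.81957370e+01,
        1.27904001e-02,  4.98540496e-03,  1.98874363e-05]), 'tcp_pos': array([ 0.25943818, -0.6226007 ,  0.2554109 ]), 'orientation': array([-3.07899143e+00, -6.15798439e-01,  6.18879245e-04]), 'contact_force': array([ 0.49952251, -0.49628007,  0.12078909]), 'moment': array([-0.02137125, -0.03747256,  0.00277829]), 'gripper_force': 0.0, 'grip_width': 0.0851481539044273}
```

View pics/a.png

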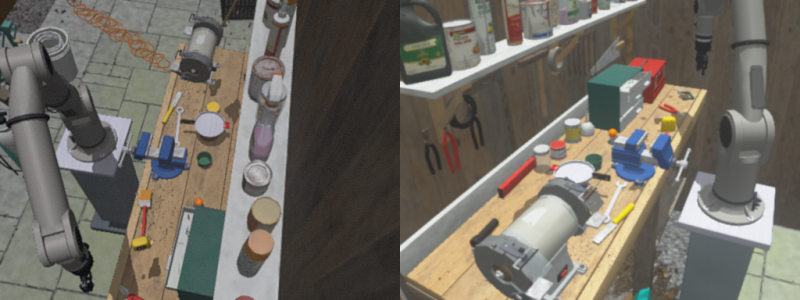

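The scene view shows the dish near px (267,159), its handle to the left, the pot near (262,204), the ball near (254,259), and the yellow tin near (273,136). Next I measure by colour.

```bash
python3 - <<'E'
from h import *
fs={n:np.load(n+".npy",allow_pickle=True).item() for n in("scene","side")}
for n,f in fs.items():
    W=cloud(f);hsv=cv2.cvtColor(f["color"],cv2.COLOR_RGB2HSV);H,S,V=[hsv[...,i].astype(int) for i in range(3)]
    x,y,z=[W[...,i] for i in range(3)]
    roi=(x>.42)&(x<.95)&(y>-.5)&(y<.5)
    ms={"orange":roi&(H>=5)&(H<=14)&(S>190)&(V>150)&(z>.025)&(z<.1),
        "red":roi&((H<4)|(H>174))&(S>150)&(z>.05)&(z<.13),
        "green":roi&(H>50)&(H<90)&(S>70)&(z>.01)&(z<.07),
        "yellow":roi&(H>20)&(H<32)&(S>150)&(z>.01)&(z<.06),
        "dish":roi&(S<60)&(V>120)&(z>.055)&(z<.1),
        "black":roi&(V<60)&(z>.06)&(z<.1)}
    for k,m in ms.items():
        c,l,st,ce=cv2.connectedComponentsWithStats(m.astype(np.uint8))
        for i in range(1,c):
            if st[i,4]>6:
                p=W[l==i];print(n,k,st[i],ce[i].round(1),"med",np.nanmedian(p,0).round(3),"min",np.nanmin(p,0).round(3),"max",np.nanmax(p,0).round(3))
a=fs["scene"]["color"][110:290,180:360];b=fs["side"]["color"][130:280,160:340]
cv2.imwrite("pics/b.png",np.hstack([cv2.resize(a,(400,400),interpolation=cv2.INTER_CUBIC),cv2.resize(b,(400,400),interpolation=cv2.INTER_CUBIC)])[:,:,::-1])
E
```

```text
scene orange [250 254   8   8  47] [253.7 257.5] med [ 0.557 -0.24   0.063] min [ 0.544 -0.252  0.054] max [ 0.569 -0.227  0.071]
scene red [289 157   4   7  26] [290.4 159.8] med [0.624 0.153 0.084] min [0.617 0.135 0.077] max [0.631 0.165 0.092]
scene green [261 205   8   7  14] [265.1 208.6] med [ 0.563 -0.047  0.044] min [ 0.55  -0.053  0.011] max [ 0.573 -0.01   0.048]
scene green [254 206   6   5  12] [256.8 208.5] med [ 0.535 -0.05   0.042] min [ 0.524 -0.055  0.011] max [ 0.543 -0.022  0.052]
scene yellow [265 131  16  11 132] [272.6 136. ] med [0.539 0.289 0.028] min [0.51  0.264 0.018] max [0.568 0.316 0.041]
scene dish [248 142  40  33 997] [267.7 158.5] med [0.541 0.149 0.075] min [0.47  0.07  0.061] max [0.611 0.218 0.093]
scene black [247 101  15   4  28] [252.2 103.3] med [0.439 0.381 0.095] min [0.421 0.375 0.08 ] max [0.477 0.386 0.1  ]
scene black [235 154  14   4  39] [240.9 155.6] med [0.442 0.132 0.091] min [0.422 0.126 0.078] max [0.47 0.14 0.1 ]
side orange [268 168   9   5  16] [272.5 170.9] med [ 0.547 -0.222  0.052] min [ 0.538 -0.24   0.049] max [ 0.566 -0.
[... 297 characters left out ...]
7. ] med [ 0.532 -0.003  0.044] min [ 0.51  -0.052  0.01 ] max [0.552 0.012 0.047]
side dish [  54  122  187  158 3429] [150.  201.2] med [0.801 0.125 0.082] min [ 0.692 -0.499  0.055] max [0.839 0.5   0.1  ]
side dish [281 130  20  27 195] [290.5 143.2] med [ 0.557 -0.413  0.077] min [ 0.547 -0.499  0.055] max [ 0.564 -0.327  0.1  ]
side dish [235 148   9  13  52] [238.7 155.2] med [ 0.698 -0.265  0.063] min [ 0.683 -0.281  0.055] max [ 0.714 -0.249  0.096]
side dish [182 185   8   8  21] [185.  188.2] med [0.719 0.057 0.099] min [0.709 0.04  0.097] max [0.73 0.08 0.1 ]
side dish [ 196  205   53   32 1103] [224.7 218.8] med [0.545 0.125 0.074] min [0.467 0.067 0.064] max [0.617 0.203 0.096]
```

View pics/b.png

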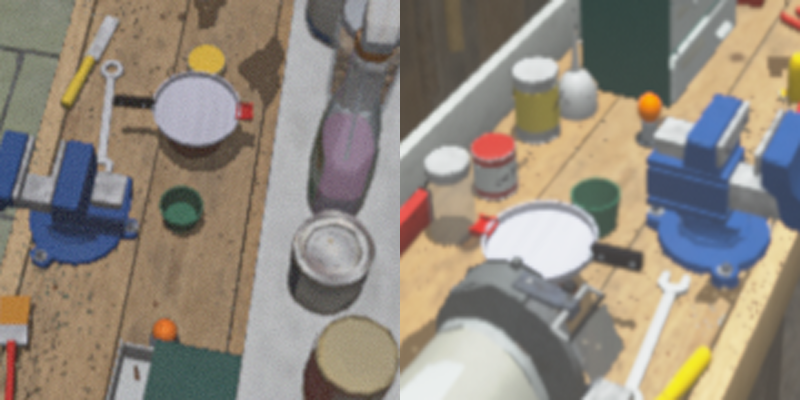

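The zoomed view shows the dish with its black handle toward the robot and its red lip toward +x. The pot is on the -y side, the tin on the +y side, and the ball stands free between the vise and the cabinet. Next I refine these positions with rays from both views.

```bash
python3 - <<'E'
from h import *
fs={n:np.load(n+".npy",allow_pickle=True).item() for n in("scene","side")}
def comp(m,near):
    c,l,st,ce=cv2.connectedComponentsWithStats(m.astype(np.uint8))
    i=min((i for i in range(1,c) if st[i,4]>8),key=lambda i:np.hypot(*(ce[i]-near)))
    return l==i
near={"scene":dict(ball=(253.7,259),lip=(290,160),dish=(268,158),handle=(241,156),pot=(261,204)),
      "side":dict(ball=(272.5,171),lip=(195.5,214),dish=(224,219),handle=(258,226),pot=(248,208))}
zz=dict(ball=.046,lip=.085,dish=.08,handle=.094,pot=.045)
for n,f in fs.items():
    hsv=cv2.cvtColor(f["color"],cv2.COLOR_RGB2HSV);H,S,V=[hsv[...,i].astype(int) for i in range(3)]
    W=cloud(f);z=W[...,2]
    ms=dict(ball=(H>=4)&(H<=15)&(S>180)&(V>110),lip=((H<6)|(H>172))&(S>120),dish=(S<60)&(V>120)&(z>.05)&(z<.11),handle=(V<70)&(z>.055)&(z<.12),pot=(H>50)&(H<95)&(S>60))
    for k,m in ms.items():
        try:q=comp(m,near[n][k])
        except ValueError: print(n,k,"none");continue
        v,u=np.nonzero(q)
        c=cv2.convexHull(np.c_[u,v].astype(np.int32))[:,0]
        P=onplane(f,c[:,0],c[:,1],zz[k]);
        (cx,cy),r=cv2.minEnclosingCircle(P[:,:2].astype(np.float32))
        print(n,k,len(u),"centroid",onplane(f,u.mean(),v.mean(),zz[k])[0].round(4),"circ",round(cx,4),round(cy,4),round(r,4),"range",P.min(0).round(3),P.max(0).round(3),"depthz",np.nanmedian(z[q]).round(3))
        if k=="handle":
            Q=onplane(f,u,v,zz[k])[:,:2].astype(np.float32);print(cv2.fitLine(Q,cv2.DIST_L2,0,.01,.01).ravel())
E
```

```text
scene ball 65 centroid [ 0.5559 -0.2349  0.046 ] circ 0.5557 -0.236 0.0159 range [ 0.54  -0.249  0.046] [ 0.571 -0.221  0.046] depthz 0.062
scene lip 38 centroid [0.6254 0.1498 0.085 ] circ 0.6241 0.1511 0.0184 range [0.617 0.134 0.085] [0.634 0.168 0.085] depthz 0.084
scene dish 997 centroid [0.5412 0.1442 0.08  ] circ 0.5418 0.1474 0.0744 range [0.469 0.074 0.08 ] [0.61 0.22 0.08] depthz 0.075
scene handle 67 centroid [0.4397 0.1301 0.094 ] circ 0.4395 0.1292 0.031 range [0.409 0.12  0.094] [0.47  0.141 0.094] depthz 0.092
[0.99471414 0.10268316 0.4396847  0.13005774]
scene pot 136 centroid [ 0.5473 -0.0351  0.045 ] circ 0.548 -0.0345 0.0278 range [ 0.521 -0.056  0.045] [ 0.576 -0.013  0.045] depthz 0.007
side ball 34 centroid [ 0.5568 -0.2383  0.046 ] circ 0.5601 -0.2459 0.0278 range [ 0.542 -0.274  0.046] [ 0.58  -0.219  0.046] depthz 0.053
side lip 37 centroid [0.6252 0.1518 0.085 ] circ 0.6255 0.1508 0.0163 range [0.616 0.135 0.085] [0.635 0.167 0.085] depthz 0.084
side dish 1103 centroid [0.5406 0.1332 0.08  ] circ 0.5416 0.1394 0.0794 range [0.466 0.062 0.08 ] [0.618 0.201 0.08 ] depthz 0.074
side handle 38 centroid [0.4328 0.1485 0.094 ] circ 0.4339 0.1451 0.0159 range [0.418 0.141 0.094] [0.45  0.157 0.094] depthz 0.087
[ 0.99989104 -0.01476001  0.4328546   0.1484856 ]
side pot 164 centroid [ 0.5439 -0.0134  0.045 ] circ 0.5426 -0.014 0.0339 range [ 0.511 -0.048  0.045] [0.576 0.017 0.045] depthz 0.03
```

Call:
send_rows([
  {"dz":-3,"yaw":-8},
  {"dz":-6,"yaw":-16},
  {"dz":-8,"yaw":-24},
  {"dz":-8,"yaw":-32},
], force=25)

```text
validation failed for argument at $.st...
```

Call:
send_rows([
  {"dx":0,"dy":0,"dz":-4,"yaw":-8,"gripper":1},
  {"dx":3,"dy":-1.7,"dz":-7,"yaw":-16,"gripper":1},
  {"dx":7,"dy":-4,"dz":-7,"yaw":-24,"gripper":1},
  {"dx":12,"dy":-6.9,"dz":-7,"yaw":-32,"gripper":1},
  {"dx":17,"dy":-9.7,"dz":-7,"yaw":-40,"gripper":1},
], force=25)

```text
clock: 0.72
tcp_pos: [0.3798, -0.4666, 0.326]
orientation: [-2.68, -1.638, 0.0]
contact_force: [0.5, -0.4, 0.3]
grip_width: 0.0853
gripper_force: 0.0
```

```bash
cat > go.py <<'E'
import sys
from h import *
from scipy.spatial.transform import Rotation as Ro
def go(x,y,z,ang=None):
    o=status.get_obs();R=Ro.from_rotvec(o["orientation"]).as_matrix()
    d=R.T@(np.array([x,y,z])-o["tcp_pos"])*100
    a=np.degrees(np.arctan2(R[1,1],R[0,1]))
    yaw=None if ang is None else -((ang-a+180)%360-180)
    print("t",o["clock"],"tcp",o["tcp_pos"].round(4),"tool y at",a.round(1),"tilt",np.degrees(np.arccos(-R[2,2])).round(2),"-> dxyz cm",d.round(2),"yaw",yaw,"j",o["joints"].round(2),"w",o["grip_width"])
if __name__=="__main__": go(*map(float,sys.argv[1:]))
E
python3 go.py .556 -.237 .32 0
```

```text
t 0.725 tcp [ 0.3798 -0.4666  0.326 ] tool y at -27.1 tilt 0.03 -> dxyz cm [28.47  5.2   0.6 ] yaw -27.14396395242565 j [ 0.93  0.31 -0.18  1.64  0.06  1.2   0.26] w 0.08532771336707029
```

Call:
send_rows([
  {"dx":6,"dy":1.1,"dz":0,"yaw":-6,"gripper":1},
  {"dx":12,"dy":2.2,"dz":0,"yaw":-12,"gripper":1},
  {"dx":18,"dy":3.3,"dz":0,"yaw":-18,"gripper":1},
  {"dx":24,"dy":4.4,"dz":0,"yaw":-24,"gripper":1},
  {"dx":28.5,"dy":5.2,"dz":0.6,"yaw":-27.1,"gripper":1},
])

```text
clock: 1.35
tcp_pos: [0.558, -0.2362, 0.3205]
orientation: [2.222, 2.221, 0.001]
contact_force: [0.5, -0.3, 0.5]
grip_width: 0.0856
gripper_force: 0.0
```

Call:
send_rows([
  {"dx":0,"dy":0,"dz":4,"yaw":0,"gripper":1},
  {"dx":0,"dy":0,"dz":8,"yaw":0,"gripper":1},
  {"dx":0,"dy":0,"dz":11,"yaw":0,"gripper":1},
  {"dx":0,"dy":0,"dz":12,"yaw":0,"gripper":1},
  {"dx":0,"dy":0,"dz":12,"yaw":0,"gripper":1},
])

```text
clock: 1.98
tcp_pos: [0.5564, -0.239, 0.2002]
orientation: [-2.226, -2.215, 0.0]
contact_force: [0.4, 0.4, 0.4]
grip_width: 0.0853
gripper_force: 0.0
```

```bash
python3 - <<'E'
from h import *
import go
go.go(.556,-.237,.056,0)
f=imaging.grab_frame("wrist");save(f,"w1.png")
hsv=cv2.cvtColor(f["color"],cv2.COLOR_RGB2HSV);H,S,V=[hsv[...,i].astype(int) for i in range(3)]
m=((H>=4)&(H<=15)&(S>180)&(V>100)).astype(np.uint8)
c,l,st,ce=cv2.connectedComponentsWithStats(m)
for i in range(1,c):
    if st[i,4]>60:
        h=[k for k in cv2.findContours((l==i).astype(np.uint8),0,2)[0]][0]
        (u,v),r=cv2.minEnclosingCircle(h);print(st[i],(u,v),r,onplane(f,u,v,.046)[0],np.nanmax(cloud(f)[l==i][:,2]))
E
```

```text
t 1.975 tcp [ 0.5564 -0.239   0.2002] tool y at -0.3 tilt 0.04 -> dxyz cm [ 0.19 -0.03 14.42] yaw -0.28307902655802764 j [ 0.59  0.45 -0.37  1.76  0.19  0.97  0.13] w 0.08532714148746368
[ 234  161   43   44 1164] (255.0, 182.67308044433594) 21.816448211669922 [ 0.55531601 -0.23959594  0.046     ] 0.06709021236608718
```

View pics/w1.png

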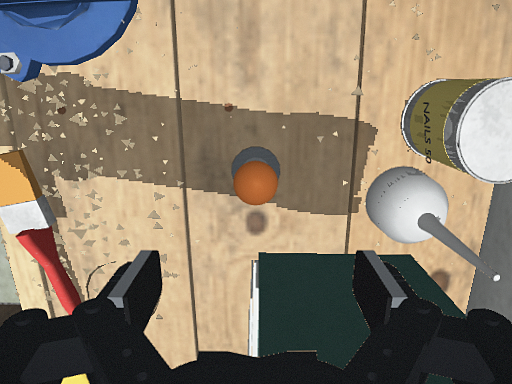

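The wrist view shows the ball centred at (255,183), free on its tube, with the vise at upper left and the cabinet at the bottom, clear of the fingers. I go down.

Call:
send_rows([
  {"dx":0,"dy":-0.1,"dz":4,"yaw":0,"gripper":1},
  {"dx":0,"dy":-0.1,"dz":8,"yaw":0,"gripper":0.8},
  {"dx":0,"dy":-0.1,"dz":11.5,"yaw":0,"gripper":0.8},
  {"dx":0,"dy":-0.1,"dz":13.8,"yaw":0,"gripper":0.8},
  {"dx":0,"dy":-0.1,"dz":14.4,"yaw":0,"gripper":0.8},
])

```text
clock: 2.65
tcp_pos: [0.5557, -0.2392, 0.0563]
orientation: [2.227, 2.216, -0.0]
contact_force: [-0.5, -0.1, 0.5]
grip_width: 0.0681
gripper_force: 0.0
```

Call:
send_rows([
  {"dx":0,"dy":0,"dz":0,"yaw":0,"gripper":0.6},
  {"dx":0,"dy":0,"dz":0,"yaw":0,"gripper":0.5},
  {"dx":0,"dy":0,"dz":0,"yaw":0,"gripper":0.38},
  {"dx":0,"dy":0,"dz":0,"yaw":0,"gripper":0.3},
  {"dx":0,"dy":0,"dz":0,"yaw":0,"gripper":0.3},
], force=25)

```text
clock: 3.28
tcp_pos: [0.5556, -0.2394, 0.058]
orientation: [2.227, 2.215, -0.001]
contact_force: [-3.5, 0.7, 7.7]
grip_width: 0.0361
gripper_force: 24.2
```

```bash
python3 - <<'E'
from h import *
f=imaging.grab_frame("wrist");save(f,"w2.png");W=cloud(f)
o=status.get_obs();print(o["tcp_pos"],o["grip_width"],o["contact_force"],o["gripper_force"])
E
```

```text
[ 0.55558422 -0.2394429   0.0579374 ] 0.03664573688590143 [-4.20532331  0.71258776  6.41765354] 24.179319441318512
```

View pics/w2.png

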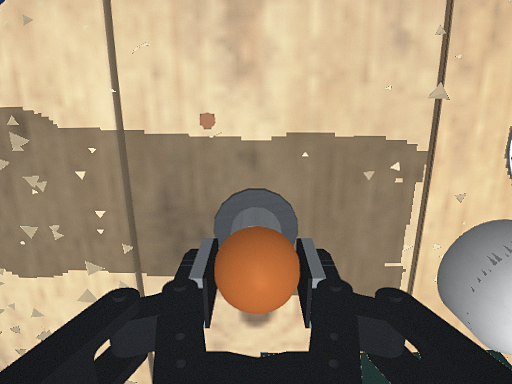

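The ball at (257,270) sits between the pads. I make a small test lift.

Call:
send_rows([
  {"dx":0,"dy":0,"dz":-0.4,"yaw":0,"gripper":0.3},
  {"dx":0,"dy":0,"dz":-1,"yaw":0,"gripper":0.3},
  {"dx":0,"dy":0,"dz":-2,"yaw":0,"gripper":0.3},
  {"dx":0,"dy":0,"dz":-3,"yaw":0,"gripper":0.3},
  {"dx":0,"dy":0,"dz":-3,"yaw":0,"gripper":0.3},
])

```text
clock: 3.95
tcp_pos: [0.5563, -0.2393, 0.0876]
orientation: [2.226, 2.214, 0.002]
contact_force: [0.8, 0.2, 0.2]
grip_width: 0.0365
gripper_force: 25.0
```

```bash
cat > ball.py <<'E'
from h import *
def ball(names=("scene","side","wrist")):
  for n in names:
    f=imaging.grab_frame(n);hsv=cv2.cvtColor(f["color"],cv2.COLOR_RGB2HSV);H,S,V=[hsv[...,i].astype(int) for i in range(3)]
    W=cloud(f)
    m=((H>=4)&(H<=15)&(S>180)&(V>90)&(abs(W[...,0]-.55)<.1)&(abs(W[...,1]+.04)<.27)&(W[...,2]>.035)).astype(np.uint8)
    c,l,st,ce=cv2.connectedComponentsWithStats(m)
    if c<2: print(n,"no ball");continue
    i=1+st[1:,4].argmax();q=W[l==i]
    # sphere of known radius: centre = surface pts fit
    from scipy.optimize import least_squares
    cc=-f["R"].T@f["t"];g=np.nanmedian(q,0);g=g+(g-cc)/np.linalg.norm(g-cc)*.012
    r=least_squares(lambda p:np.linalg.norm(q-p,axis=1)-.019,g,loss="soft_l1",f_scale=.002)
    print(n,st[i],ce[i].round(1),"ball",r.x.round(4),"rms",np.sqrt(np.mean(r.fun**2)).round(4))
E
python3 -c "
from ball import *;ball()
import go;go.go(.5405,.142,.25,0)"
```

```text
scene [255 254   4   6  11] [256.1 256.9] ball [ 0.5488 -0.2427  0.0859] rms 0.0023
side [267 158   8   9  51] [270.7 162.2] ball [ 0.5567 -0.2391  0.0751] rms 0.0029
wrist [ 215  227   85   86 3786] [256.9 270. ] ball [ 0.5559 -0.2387  0.075 ] rms 0.0004
t 4.1 tcp [ 0.5553 -0.239   0.0861] tool y at -0.3 tilt 0.02 -> dxyz cm [ 38.09  -1.67 -16.38] yaw -0.282162131232667 j [ 0.55  0.59 -0.33  1.84  0.27  0.76  0.07] w 0.036170275340117165
```

Call:
send_rows([
  {"dx":0,"dy":0,"dz":-4,"yaw":0,"gripper":0.3},
  {"dx":0,"dy":0,"dz":-8,"yaw":0,"gripper":0.3},
  {"dx":0,"dy":0,"dz":-12,"yaw":0,"gripper":0.3},
  {"dx":1,"dy":0,"dz":-15,"yaw":0,"gripper":0.3},
  {"dx":4,"dy":0,"dz":-16,"yaw":0,"gripper":0.3},
])

```text
clock: 4.72
tcp_pos: [0.5562, -0.2006, 0.2481]
orientation: [2.229, 2.21, 0.001]
contact_force: [-0.6, 0.6, -0.6]
grip_width: 0.0363
gripper_force: 25.3
```

Call:
send_rows([
  {"dx":6,"dy":-0.3,"dz":0,"yaw":0,"gripper":0.3},
  {"dx":12,"dy":-0.6,"dz":0,"yaw":0,"gripper":0.3},
  {"dx":18,"dy":-0.9,"dz":0,"yaw":0,"gripper":0.3},
  {"dx":24,"dy":-1.2,"dz":0,"yaw":0,"gripper":0.3},
  {"dx":29,"dy":-1.5,"dz":0,"yaw":0,"gripper":0.3},
])

```text
clock: 5.35
tcp_pos: [0.5414, 0.0936, 0.2461]
orientation: [-2.225, -2.217, 0.0]
contact_force: [0.9, -1.6, -0.8]
grip_width: 0.0362
gripper_force: 25.3
```

Call:
send_rows([
  {"dx":3,"dy":-0.1,"dz":2,"yaw":0,"gripper":0.3},
  {"dx":4.5,"dy":-0.2,"dz":5,"yaw":0,"gripper":0.3},
  {"dx":5,"dy":-0.2,"dz":8,"yaw":0,"gripper":0.3},
  {"dx":5,"dy":-0.2,"dz":9,"yaw":0,"gripper":0.3},
  {"dx":5,"dy":-0.2,"dz":9,"yaw":0,"gripper":0.3},
])

```text
clock: 5.98
tcp_pos: [0.5402, 0.1406, 0.1559]
orientation: [-2.227, -2.215, 0.002]
contact_force: [0.3, -0.4, 0.1]
grip_width: 0.0366
gripper_force: 25.3
```

```bash
python3 - <<'E'
from ball import *
import go
go.go(.5405,.142,.099,0)
f=imaging.grab_frame("wrist");save(f,"w3.png");W=cloud(f)
hsv=cv2.cvtColor(f["color"],cv2.COLOR_RGB2HSV);H,S,V=[hsv[...,i].astype(int) for i in range(3)]
z=W[...,2]
d=(S<60)&(V>110)&(z>.062)&(z<.095);p=W[d];print(len(p),np.nanmin(p,0),np.nanmax(p,0),np.nanpercentile(p[:,2],[2,50,98]))
r=((H<6)|(H>172))&(S>120)&(z>.06)&(z<.1);print("lip",r.sum(),np.nanmedian(W[r],0))
ball(("side","wrist"))
E
```

```text
t 5.975 tcp [0.5402 0.1406 0.1559] tool y at -0.3 tilt 0.08 -> dxyz cm [0.15 0.04 5.69] yaw -0.3028779041704013 j [ 0.03  0.45 -0.5   1.9   0.28  0.86 -0.62] w 0.03656999171213831
29449 [0.40528082 0.04414991 0.0621667 ] [0.71442788 0.21454378 0.09412908] [0.06938666 0.07418238 0.08674325]
lip 1928 [0.62081279 0.14872419 0.0833337 ]
side [216 195   8  11  73] [219.8 199.6] ball [0.5415 0.1402 0.1456] rms 0.0018
wrist [ 215  227   85   87 4958] [256.9 269.9] ball [0.5416 0.1411 0.1458] rms 0.0005
```

View pics/w3.png

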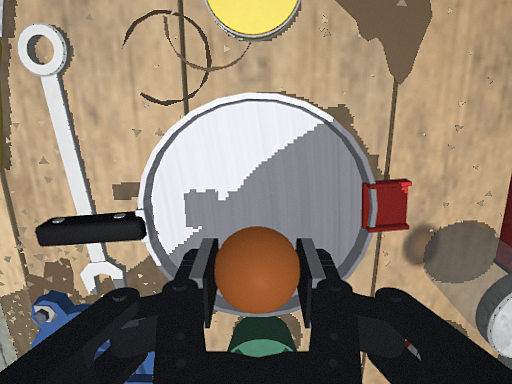

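The wrist view shows the ball at (257,270) over the dish, the handle at left (90,228), the lip at right (388,205) and the green pot below. I lower slowly.

Call:
send_rows([
  {"dx":0.1,"dy":0,"dz":2,"yaw":0,"gripper":0.3},
  {"dx":0.1,"dy":0,"dz":4,"yaw":0,"gripper":0.3},
  {"dx":0.1,"dy":0,"dz":5.2,"yaw":0,"gripper":0.3},
  {"dx":0.1,"dy":0,"dz":5.7,"yaw":0,"gripper":0.3},
  {"dx":0.1,"dy":0,"dz":5.7,"yaw":0,"gripper":0.3},
])

```text
clock: 6.75
tcp_pos: [0.5402, 0.1423, 0.0992]
orientation: [-2.226, -2.216, 0.001]
contact_force: [-0.8, -0.3, -0.8]
grip_width: 0.0366
gripper_force: 25.3
```

```bash
python3 -c "
from ball import *;ball(('wrist',))
import go;go.go(.5405,.142,.099,0)"
```

```text
wrist [ 215  227   85   86 5064] [257.1 270. ] ball [0.5407 0.1426 0.0877] rms 0.0005
t 6.8 tcp [0.5404 0.1423 0.0992] tool y at -0.3 tilt 0.01 -> dxyz cm [-0.03  0.01  0.02] yaw -0.2668135898570654 j [-0.    0.53 -0.47  1.94  0.34  0.75 -0.68] w 0.03656106827804999
```

Call:
send_rows([
  {"dx":0,"dy":0,"dz":0,"yaw":0,"gripper":0.46},
  {"dx":0,"dy":0,"dz":0,"yaw":0,"gripper":0.5},
  {"dx":0,"dy":0,"dz":0,"yaw":0,"gripper":0.6},
  {"dx":0,"dy":0,"dz":0,"yaw":0,"gripper":0.7},
  {"dx":0,"dy":0,"dz":0,"yaw":0,"gripper":0.7},
])

```text
clock: 7.42
tcp_pos: [0.5404, 0.1421, 0.0993]
orientation: [2.227, 2.216, 0.0]
contact_force: [0.0, -0.7, -0.4]
grip_width: 0.0598
gripper_force: 0.0
```

Call:
send_rows([
  {"dx":0,"dy":0,"dz":-1,"yaw":0,"gripper":0.7},
  {"dx":0,"dy":0,"dz":-3,"yaw":0,"gripper":0.7},
  {"dx":0,"dy":0,"dz":-6,"yaw":0,"gripper":0.7},
  {"dx":0,"dy":0,"dz":-10,"yaw":0,"gripper":0.7},
  {"dx":0,"dy":0,"dz":-13,"yaw":0,"gripper":0.7},
])

```text
clock: 8.05
tcp_pos: [0.5409, 0.1425, 0.2327]
orientation: [2.226, 2.215, 0.004]
contact_force: [0.7, -0.9, 0.1]
grip_width: 0.0596
gripper_force: 0.0
```

```bash
python3 - <<'E'
from ball import *
import go
ball()
f=imaging.grab_frame("wrist");save(f,"w4.png");W=cloud(f);np.save("w4.npy",f,allow_pickle=True)
hsv=cv2.cvtColor(f["color"],cv2.COLOR_RGB2HSV);H,S,V=[hsv[...,i].astype(int) for i in range(3)]
x,y,z=[W[...,i] for i in range(3)]
b=(V<70)&(z>.085)&(z<.1)&(x<.475)&(x>.38)&(abs(y-.13)<.05)
q=W[b];print("handle",b.sum(),np.median(q,0),np.nanmin(q,0),np.nanmax(q,0),cv2.fitLine(q[:,:2].astype(np.float32),cv2.DIST_L2,0,.01,.01).ravel())
ru=((H<6)|(H>172))&(S>120)&(z>.06)&(z<.1)&(x<.68);q=W[ru];print("lip",np.median(q,0),q.min(0),q.max(0))
rim=(z>.076)&(z<.092)&(S<70)&(abs(np.hypot(x-.54,y-.142)-.072)<.006);q=W[rim][:,:2]
from scipy.optimize import least_squares
r=least_squares(lambda p:np.hypot(*(q-p[:2]).T)-p[2],[.54,.142,.072],loss="soft_l1",f_scale=.002);print("rim",rim.sum(),r.x)
g=(H>50)&(H<95)&(S>60)&(z>.03)&(z<.055)&(y<.1)&(y>-.08);q=W[g]
if len(q): print("pot",g.sum(),q.min(0),q.max(0))
go.go(.436,.1315,.20,96)
E
```

```text
scene [266 157   4   3   6] [267.3 158. ] ball [0.5501 0.1464 0.1038] rms 0.0027
side [218 213   9   9  61] [221.9 216.7] ball [0.5426 0.1425 0.0869] rms 0.002
wrist [ 231  165   45   44 1340] [253.  186.2] ball [0.5405 0.1422 0.0876] rms 0.0005
handle 1424 [0.43968117 0.13605363 0.09424539] [0.40540242 0.12615942 0.08502535] [0.47411748 0.14674072 0.09668224] [0.9972714  0.07382195 0.43976918 0.13575487]
lip [0.62099431 0.14812617 0.08332671] [0.4269487  0.13234524 0.08093488] [0.63374172 0.16490643 0.0896324 ]
rim 4525 [0.54089813 0.14235758 0.06942598]
pot 1411 [ 0.50935803 -0.05566961  0.03002997] [0.57897408 0.01464234 0.04768475]
t 8.25 tcp [0.5407 0.1422 0.2308] tool y at -0.3 tilt 0.14 -> dxyz cm [ -1.12 -10.47   3.05] yaw -96.28773600448568 j [ 0.06  0.36 -0.54  1.84  0.22  1.   -0.57] w 0.05963884899406908
```

View pics/w4.png

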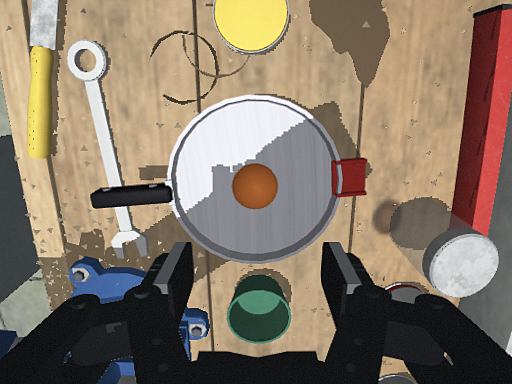

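The ball rests in the middle of the dish at (253,186), with the pot below at (259,308). I move to the handle: tool y at 94.2°, target (.436,.1347).

Call:
send_rows([
  {"dx":-0.2,"dy":-2,"dz":0,"yaw":-10,"gripper":0.6},
  {"dx":-0.4,"dy":-4.5,"dz":0,"yaw":-20,"gripper":0.5},
  {"dx":-0.6,"dy":-7,"dz":0,"yaw":-30,"gripper":0.5},
  {"dx":-0.7,"dy":-9.5,"dz":0,"yaw":-40,"gripper":0.5},
  {"dx":-0.75,"dy":-10.45,"dz":0,"yaw":-50,"gripper":0.5},
])

```text
clock: 8.88
tcp_pos: [0.4337, 0.1346, 0.2285]
orientation: [-1.072, -2.951, 0.003]
contact_force: [-0.7, -0.1, 0.3]
grip_width: 0.0431
gripper_force: 0.0
```

Call:
send_rows([
  {"dx":0,"dy":0,"dz":1,"yaw":-10,"gripper":0.5},
  {"dx":0,"dy":0,"dz":2,"yaw":-20,"gripper":0.5},
  {"dx":0,"dy":0,"dz":4,"yaw":-30,"gripper":0.5},
  {"dx":0,"dy":0,"dz":5,"yaw":-40,"gripper":0.5},
  {"dx":0,"dy":0,"dz":5,"yaw":-44.5,"gripper":0.5},
])

```text
clock: 9.5
tcp_pos: [0.4345, 0.1345, 0.1778]
orientation: [0.122, -3.136, 0.001]
contact_force: [-0.2, -0.4, -0.1]
grip_width: 0.0425
gripper_force: 0.0
```

Call:
send_rows([
  {"dx":0,"dy":0,"dz":0,"yaw":0,"gripper":0.5},
  {"dx":0,"dy":0,"dz":0,"yaw":0,"gripper":0.5},
])

```text
clock: 9.75
tcp_pos: [0.4356, 0.135, 0.1791]
orientation: [0.113, -3.139, 0.0]
contact_force: [-0.8, 0.1, 0.4]
grip_width: 0.0431
gripper_force: 0.0
```

```bash
python3 - <<'E'
from ball import *
import go
f=imaging.grab_frame("wrist");save(f,"w5.png");W=cloud(f)
hsv=cv2.cvtColor(f["color"],cv2.COLOR_RGB2HSV);H,S,V=[hsv[...,i].astype(int) for i in range(3)]
x,y,z=[W[...,i] for i in range(3)]
b=(V<70)&(z>.089)&(z<.1)&(x<.475)&(x>.38)&(abs(y-.135)<.05)
q=W[b]
if len(q): print("handle",b.sum(),np.median(q,0),np.nanmin(q,0),np.nanmax(q,0),cv2.fitLine(q[:,:2].astype(np.float32),cv2.DIST_L2,0,.01,.01).ravel())
go.go(.4375,.1347,.09,94.2)
E
```

```text
handle 2008 [0.43471011 0.13402073 0.0942915 ] [0.4037256  0.12530613 0.08922979] [0.47099503 0.14320697 0.09677548] [0.9970927  0.07619763 0.43546644 0.13404265]
t 9.8 tcp [0.4357 0.135  0.1792] tool y at 94.1 tilt 0.02 -> dxyz cm [-0.18 -0.04  8.92] yaw -0.059115018715118595 j [ 0.31  0.33 -0.87  2.09  0.34  0.86  0.89] w 0.042818826961194024
```

View pics/w5.png

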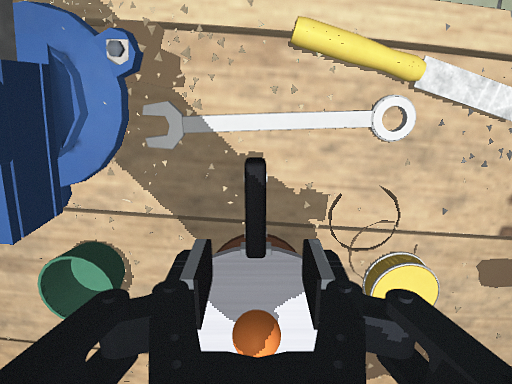

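The handle at (256,205) lies centred between the jaws. I lower and close.

Call:
send_rows([
  {"dx":0,"dy":-0.07,"dz":3,"yaw":0,"gripper":0.5},
  {"dx":0,"dy":-0.07,"dz":5.5,"yaw":0,"gripper":0.5},
  {"dx":0,"dy":-0.07,"dz":7.5,"yaw":0,"gripper":0.5},
  {"dx":0,"dy":-0.07,"dz":8.6,"yaw":0,"gripper":0.45},
  {"dx":0,"dy":-0.07,"dz":8.9,"yaw":0,"gripper":0.4},
], force=20)

```text
clock: 10.42
tcp_pos: [0.4358, 0.1344, 0.09]
orientation: [0.115, -3.139, 0.0]
contact_force: [0.1, -0.2, 0.1]
grip_width: 0.0345
gripper_force: 0.0
```

Call:
send_rows([
  {"dx":0,"dy":0,"dz":0,"yaw":0,"gripper":0.34},
  {"dx":0,"dy":0,"dz":0,"yaw":0,"gripper":0.28},
  {"dx":0,"dy":0,"dz":0,"yaw":0,"gripper":0.23},
  {"dx":0,"dy":0,"dz":0,"yaw":0,"gripper":0.19},
  {"dx":0,"dy":0,"dz":0,"yaw":0,"gripper":0.16},
])

```text
clock: 11.05
tcp_pos: [0.436, 0.1344, 0.0905]
orientation: [-0.115, 3.139, -0.0]
contact_force: [-0.2, -0.3, 1.3]
grip_width: 0.0141
gripper_force: 9.1
```

Call:
send_rows([
  {"dx":0,"dy":0,"dz":0,"yaw":0,"gripper":0.14},
  {"dx":0,"dy":0,"dz":0,"yaw":0,"gripper":0.12},
  {"dx":0,"dy":0,"dz":0,"yaw":0,"gripper":0.1},
], force=20)

```text
clock: 11.42
tcp_pos: [0.4359, 0.1344, 0.0904]
orientation: [-0.116, 3.139, -0.0]
contact_force: [-0.5, -1.0, 2.7]
grip_width: 0.0137
gripper_force: 22.4
```

```bash
python3 -c "
from ball import *;ball(('side','scene'))
o=status.get_obs();print(o['contact_force'],o['gripper_force'])
import go;go.go(.4375,.1347,.09,94.2)"
```

```text
side [218 214   9   8  34] [222.4 218.4] ball [0.5416 0.1404 0.0901] rms 0.0021
scene [265 154   7   7  44] [268.1 157. ] ball [0.5415 0.1432 0.0876] rms 0.0031
[-0.53523259 -1.12450109  2.54960927] 22.44020640850067
t 11.525 tcp [0.4359 0.1344 0.0903] tool y at 94.2 tilt 0.01 -> dxyz cm [-0.16  0.02  0.03] yaw 0.014235008943728644 j [ 0.19  0.48 -0.75  2.16  0.52  0.69  0.72] w 0.013584022437961224
```

Call:
send_rows([
  {"dx":0,"dy":0,"dz":0,"yaw":0,"gripper":0.08},
  {"dx":0,"dy":0,"dz":0,"yaw":0,"gripper":0.05},
  {"dx":0,"dy":0,"dz":0,"yaw":0,"gripper":0.05},
], force=50)

```text
clock: 11.9
tcp_pos: [0.4359, 0.1343, 0.0903]
orientation: [-0.115, 3.139, -0.0]
contact_force: [-0.6, -0.5, 4.4]
grip_width: 0.0132
gripper_force: 53.1
```

Call:
send_rows([
  {"dx":0,"dy":0,"dz":0,"yaw":0,"gripper":0.0},
  {"dx":0,"dy":0,"dz":0,"yaw":0,"gripper":0.0},
  {"dx":0,"dy":0,"dz":0,"yaw":0,"gripper":0.0},
], force=90)

```text
clock: 12.28
tcp_pos: [0.4359, 0.1344, 0.0904]
orientation: [-0.116, 3.139, -0.0]
contact_force: [-1.5, -1.4, 5.3]
grip_width: 0.0129
gripper_force: 88.5
```

```bash
cat > tilt.py <<'E'
from h import *
from scipy.optimize import least_squares
def dish(c,zc):
  # plane through dish's cone floor/rim surface from side and scene depth
  for n in("scene","side","wrist"):
    f=imaging.grab_frame(n);W=cloud(f);S=cv2.cvtColor(f["color"],cv2.COLOR_RGB2HSV)[...,1]
    d=W-np.array([c[0],c[1],zc]);r=np.hypot(d[...,0],d[...,1])
    m=(r>.022)&(r<.06)&(abs(d[...,2]-.012)<.015)&(S<70)
    q=d[m]
    if len(q)<60: print(n,len(q));continue
    s=least_squares(lambda p:q[:,2]-(p[0]+p[1]*q[:,0]+p[2]*q[:,1]+np.tan(np.radians(6))*np.hypot(q[:,0],q[:,1])),[.008,0,0],loss="soft_l1",f_scale=.001).x
    print(n,len(q),"origin z",round(zc+s[0]-.008,4),"slope x,y deg",np.degrees(s[1:]).round(2))
E
python3 -c "
from tilt import *;dish((.541,.1424),.06)
from ball import *;ball(('side','scene'))
import go;go.go(.4375,.1347,.09,94.2)"
```

```text
scene 567 origin z 0.0618 slope x,y deg [ 0.31 -0.13]
side 499 origin z 0.0607 slope x,y deg [ 0.19 -0.07]
wrist 116 origin z 0.0562 slope x,y deg [-4.81 -0.46]
side [218 214   9   8  34] [222.3 218.5] ball [0.5409 0.1407 0.0884] rms 0.0017
scene [265 154   7   7  43] [268.1 157.1] ball [0.5415 0.1454 0.0889] rms 0.0031
t 12.525 tcp [0.4359 0.1344 0.0904] tool y at 94.2 tilt 0.01 -> dxyz cm [-0.16  0.02  0.04] yaw 0.019781109785952822 j [ 0.19  0.48 -0.75  2.16  0.52  0.69  0.72] w 0.012864887271112345
```

Call:
send_rows([
  {"dx":0,"dy":0,"dz":-0.1,"yaw":0,"gripper":0.0},
  {"dx":0,"dy":0,"dz":-0.3,"yaw":0,"gripper":0.0},
  {"dx":0,"dy":0,"dz":-0.6,"yaw":0,"gripper":0.0},
  {"dx":0,"dy":0,"dz":-0.9,"yaw":0,"gripper":0.0},
  {"dx":0,"dy":0,"dz":-1,"yaw":0,"gripper":0.0},
], force=100)

```text
clock: 13.15
tcp_pos: [0.4359, 0.1344, 0.1005]
orientation: [-0.116, 3.139, 0.0]
contact_force: [-0.3, -0.5, -2.1]
grip_width: 0.0125
gripper_force: 97.6
```

```bash
python3 -c "
from tilt import *;dish((.541,.1424),.07)
from ball import *;ball(('side','scene'))
print(status.get_obs()['contact_force'])
import go;go.go(.4375,.1347,.09,94.2)"
```

```text
scene 574 origin z 0.0713 slope x,y deg [-0.25 -0.47]
side 539 origin z 0.0698 slope x,y deg [-0.03  0.03]
wrist 151 origin z 0.0684 slope x,y deg [-1.96 -0.2 ]
side [217 211   9   8  33] [221.9 215.7] ball [0.5398 0.1414 0.0963] rms 0.0026
scene [265 152   7   8  43] [268.1 155.7] ball [0.54   0.1444 0.0977] rms 0.0033
[-0.50753203  0.77218125 -0.99480767]
t 13.4 tcp [0.4358 0.1344 0.1003] tool y at 94.2 tilt 0.0 -> dxyz cm [-0.17  0.02  1.03] yaw 0.02260455198023692 j [ 0.21  0.46 -0.77  2.15  0.5   0.71  0.74] w 0.012176360785980615
```

Off the stand and level. I lift further.

Call:
send_rows([
  {"dx":0,"dy":0,"dz":-0.4,"yaw":0,"gripper":0.0},
  {"dx":0,"dy":0,"dz":-1.2,"yaw":0,"gripper":0.0},
  {"dx":0,"dy":0,"dz":-2.2,"yaw":0,"gripper":0.0},
  {"dx":0,"dy":0,"dz":-3.2,"yaw":0,"gripper":0.0},
  {"dx":0,"dy":0,"dz":-4.2,"yaw":0,"gripper":0.0},
])

```text
clock: 14.02
tcp_pos: [0.436, 0.1344, 0.1432]
orientation: [-0.116, 3.139, -0.0]
contact_force: [0.4, -0.7, -1.6]
grip_width: 0.0125
gripper_force: 97.6
```

Call:
send_rows([
  {"dx":0,"dy":0,"dz":-1,"yaw":0,"gripper":0.0},
  {"dx":0,"dy":0,"dz":-1.7,"yaw":0,"gripper":0.0},
  {"dx":0,"dy":0,"dz":-2,"yaw":0,"gripper":0.0},
  {"dx":0,"dy":0,"dz":-2,"yaw":0,"gripper":0.0},
  {"dx":0,"dy":0,"dz":-2,"yaw":0,"gripper":0.0},
])

```text
clock: 14.65
tcp_pos: [0.4357, 0.1343, 0.162]
orientation: [0.116, -3.139, 0.0]
contact_force: [-0.5, 0.0, -2.2]
grip_width: 0.0127
gripper_force: 97.6
```

```bash
python3 - <<'E'
from tilt import *;dish((.541,.1424),.132)
from ball import *;ball(('side','scene'))
import go;go.go(.4375,.1347,.09,94.2)
# arc in tool frame at start: dish centre at dx=-L along tool x, handle turning
L=10.53  # tcp to dish centre, cm; centre lies at tool -x
f=imaging.grab_frame("scene")
for a in [1,3,6,10,14]+[5,10,14,18]:
    t=np.radians(a)  # yaw a: tool x -> cos,sin in tool frame; tcp=centre+L*xt
    print(a,"dx",round(-L+L*np.cos(t),2),"dy",round(L*np.sin(t),2))
o=status.get_obs();from scipy.spatial.transform import Rotation as Ro
R=Ro.from_rotvec(o["orientation"]).as_matrix();print("centre if L",o["tcp_pos"]-R[:,0]*L/100)
E
```

```text
scene 605 origin z 0.1325 slope x,y deg [-0.23  0.1 ]
side 540 origin z 0.1312 slope x,y deg [-0.34 -0.09]
wrist 152 origin z 0.1288 slope x,y deg [-3.12 -0.22]
side [216 193  10   7  37] [220.9 197. ] ball [0.5409 0.1402 0.1618] rms 0.0022
scene [265 142   8   8  46] [268.7 145.3] ball [0.5392 0.145  0.1592] rms 0.0024
t 14.9 tcp [0.4358 0.1344 0.1621] tool y at 94.2 tilt 0.02 -> dxyz cm [-0.18  0.02  7.21] yaw 0.025392666288439614 j [ 0.29  0.36 -0.85  2.11  0.37  0.82  0.86] w 0.012332333260744191
1 dx -0.0 dy 0.18
3 dx -0.01 dy 0.55
6 dx -0.06 dy 1.1
10 dx -0.16 dy 1.83
14 dx -0.31 dy 2.55
5 dx -0.04 dy 0.92
10 dx -0.16 dy 1.83
14 dx -0.31 dy 2.55
18 dx -0.52 dy 3.25
centre if L [0.54082959 0.14214566 0.16214321]
```

Call:
send_rows([
  {"dx":0,"dy":0.18,"dz":0,"yaw":1,"gripper":0.0},
  {"dx":-0.01,"dy":0.55,"dz":0,"yaw":3,"gripper":0.0},
  {"dx":-0.06,"dy":1.1,"dz":0,"yaw":6,"gripper":0.0},
  {"dx":-0.16,"dy":1.83,"dz":0,"yaw":10,"gripper":0.0},
  {"dx":-0.31,"dy":2.55,"dz":0,"yaw":14,"gripper":0.0},
])

```text
clock: 15.58
tcp_pos: [0.4371, 0.1604, 0.1623]
orientation: [0.272, 3.13, 0.0]
contact_force: [-0.6, -0.0, -1.7]
grip_width: 0.0124
gripper_force: 97.6
```

Call:
send_rows([
  {"dx":-0.03,"dy":0.73,"dz":0,"yaw":4,"gripper":0.0},
  {"dx":-0.1,"dy":1.47,"dz":0,"yaw":8,"gripper":0.0},
  {"dx":-0.23,"dy":2.19,"dz":0,"yaw":12,"gripper":0.0},
  {"dx":-0.36,"dy":2.73,"dz":0,"yaw":15,"gripper":0.0},
  {"dx":-0.41,"dy":2.9,"dz":0,"yaw":16,"gripper":0.0},
])

```text
clock: 16.2
tcp_pos: [0.4461, 0.1885, 0.1623]
orientation: [0.701, 3.062, 0.001]
contact_force: [-0.1, -0.7, -1.9]
grip_width: 0.0126
gripper_force: 97.6
```

```bash
python3 - <<'E'
from ball import *;ball(('side','scene'))
import go;go.go(.4375,.1347,.162,94.2)
o=status.get_obs();from scipy.spatial.transform import Rotation as Ro
R=Ro.from_rotvec(o["orientation"]).as_matrix();print("centre if L",o["tcp_pos"]-R[:,0]*.1053)
E
```

```text
side [216 193   6   8  23] [218.5 197.6] ball [0.5387 0.1428 0.1589] rms 0.0018
scene [265 141   8   9  55] [268.6 145. ] ball [0.5404 0.143  0.1593] rms 0.003
t 16.3 tcp [0.4461 0.1882 0.1623] tool y at 64.2 tilt 0.01 -> dxyz cm [-1.55 -5.19  0.03] yaw -29.953428113675017 j [ 0.08  0.38 -0.73  2.05  0.34  0.83  0.28] w 0.011927567090879155
centre if L [0.54089332 0.14242632 0.16230071]
```

Call:
send_rows([
  {"dx":0,"dy":0.18,"dz":0,"yaw":1,"gripper":0.0},
  {"dx":-0.01,"dy":0.55,"dz":0,"yaw":3,"gripper":0.0},
  {"dx":-0.06,"dy":1.1,"dz":0,"yaw":6,"gripper":0.0},
  {"dx":-0.16,"dy":1.83,"dz":0,"yaw":10,"gripper":0.0},
  {"dx":-0.31,"dy":2.55,"dz":0,"yaw":14,"gripper":0.0},
])

```text
clock: 16.92
tcp_pos: [0.4602, 0.2098, 0.1623]
orientation: [1.074, 2.952, 0.0]
contact_force: [-0.2, -0.3, -2.6]
grip_width: 0.0124
gripper_force: 97.6
```

Call:
send_rows([
  {"dx":-0.03,"dy":0.73,"dz":0,"yaw":4,"gripper":0.0},
  {"dx":-0.1,"dy":1.47,"dz":0,"yaw":8,"gripper":0.0},
  {"dx":-0.23,"dy":2.19,"dz":0,"yaw":12,"gripper":0.0},
  {"dx":-0.41,"dy":2.9,"dz":0,"yaw":16,"gripper":0.0},
  {"dx":-0.64,"dy":3.6,"dz":0,"yaw":20,"gripper":0.0},
])

```text
clock: 17.55
tcp_pos: [0.4882, 0.2335, 0.1623]
orientation: [-1.57, -2.721, -0.0]
contact_force: [-0.7, -0.1, -1.4]
grip_width: 0.0126
gripper_force: 97.6
```

Call:
send_rows([
  {"dx":-0.03,"dy":0.73,"dz":0,"yaw":4,"gripper":0.0},
  {"dx":-0.1,"dy":1.47,"dz":0,"yaw":8,"gripper":0.0},
  {"dx":-0.23,"dy":2.19,"dz":0,"yaw":12,"gripper":0.0},
  {"dx":-0.41,"dy":2.9,"dz":0,"yaw":16,"gripper":0.0},
  {"dx":-0.64,"dy":3.6,"dz":0,"yaw":20,"gripper":0.0},
])

```text
clock: 18.18
tcp_pos: [0.5225, 0.2461, 0.1623]
orientation: [-2.019, -2.407, -0.0]
contact_force: [0.8, -0.7, -1.8]
grip_width: 0.0122
gripper_force: 97.6
```

Call:
send_rows([
  {"dx":-0.03,"dy":0.73,"dz":0,"yaw":4,"gripper":0.0},
  {"dx":-0.08,"dy":1.28,"dz":0,"yaw":7,"gripper":0.0},
  {"dx":-0.12,"dy":1.56,"dz":0,"yaw":8.5,"gripper":0.0},
  {"dx":-0.13,"dy":1.65,"dz":0,"yaw":9,"gripper":0.0},
  {"dx":-0.13,"dy":1.65,"dz":0,"yaw":9,"gripper":0.0},
])

```text
clock: 18.8
tcp_pos: [0.5386, 0.2474, 0.1623]
orientation: [-2.197, -2.245, 0.0]
contact_force: [0.7, -0.6, -1.8]
grip_width: 0.0123
gripper_force: 97.6
```

Call:
send_rows([
  {"dx":0,"dy":0,"dz":0,"yaw":0,"gripper":0.0},
  {"dx":0,"dy":0,"dz":0,"yaw":0,"gripper":0.0},
  {"dx":0,"dy":0,"dz":0,"yaw":0,"gripper":0.0},
  {"dx":0,"dy":0,"dz":0,"yaw":0,"gripper":0.0},
  {"dx":0,"dy":0,"dz":0,"yaw":0,"gripper":0.0},
])

```text
clock: 19.42
tcp_pos: [0.5387, 0.2474, 0.1623]
orientation: [2.198, 2.245, 0.0]
contact_force: [0.0, 0.3, -2.2]
grip_width: 0.0122
gripper_force: 97.6
```

```bash
python3 - <<'E'
from ball import *;ball(('side','scene'))
from tilt import *;dish((.541,.1424),.132)
import go;go.go(.4375,.1347,.162,94.2)
o=status.get_obs();from scipy.spatial.transform import Rotation as Ro
R=Ro.from_rotvec(o["orientation"]).as_matrix();print("centre if L",o["tcp_pos"]-R[:,0]*.1053,"lip dir",np.degrees(np.arctan2(-R[1,0],-R[0,0])),np.abs(o["qvel"]).max())
fs=[imaging.grab_frame(n) for n in("scene","side")]
for f in fs:
    W=cloud(f);H,S,V=cv2.split(cv2.cvtColor(f["color"],cv2.COLOR_RGB2HSV))
    x,y,z=[W[...,i] for i in range(3)]
    r=((H<6)|(H>172))&(S>120)&(z>.13)&(z<.18)&(abs(x-.54)<.1)&(abs(y-.1)<.1);print("lip",r.sum(),np.median(W[r],0) if r.any() else 0)
a=fs[0]["color"][110:290,180:360];b=fs[1]["color"][130:280,160:340]
cv2.imwrite("pics/e.png",np.hstack([cv2.resize(a,(400,400)),cv2.resize(b,(400,400))])[:,:,::-1])
E
```

```text
side [218 192   6   1   6] [220.5 192. ] ball [0.5429 0.1374 0.1908] rms 0.0005
scene [265 142   9   8  51] [268.8 145.4] ball [0.541  0.1423 0.1581] rms 0.0029
scene 590 origin z 0.1327 slope x,y deg [-0.37 -0.44]
side 332 origin z 0.1315 slope x,y deg [-0.27  0.09]
wrist 151 origin z 0.1309 slope x,y deg [0.07 1.44]
t 19.675 tcp [0.5387 0.2473 0.1623] tool y at 1.2 tilt 0.0 -> dxyz cm [-11.05 -10.36   0.03] yaw -92.98158796731707 j [-0.2   0.48 -0.44  1.82  0.26  0.89 -0.74] w 0.012285954980388356
centre if L [0.54093725 0.14207228 0.16229212] lip dir -88.7815880008623 0.007237910330786314
lip 47 [0.54372135 0.06007823 0.15547531]
lip 30 [0.54552417 0.06238695 0.15396796]
```

View pics/e.png

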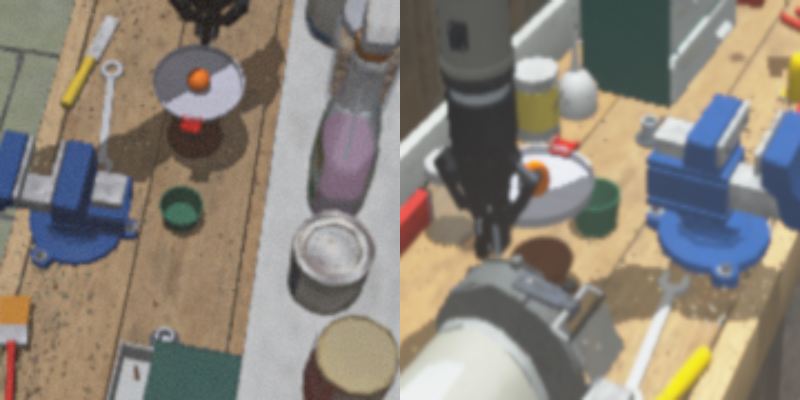

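The final view shows the dish level in the air above the stand, the ball in the middle at (200,80) in the left panel, and the red lip at (190,125) facing the green pot at (182,208).

```bash
python3 -c "
from bench import workorder;print(workorder.hand_in())"
```

```text
the job is handed in; nothing more can be done
None
```

The job is handed in: the arm is holding the dish still and level about 70 mm above the stand, with the ball in the middle and the red lip pointing at the green pot, at about 20 s of the allowed 64 s; no verdict was returned.

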